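# Swing the bench magnifier over the petri dish

## Robot

A 6-joint arm with a two-finger parallel gripper is mounted at the origin on a cart in front of the work surface, level with it; the furniture and walls round the work are solid. World frame = base frame: x ahead of the robot, y to its left, z up, the work surface at z = 0. Lengths are in m, angles in rad, forces in N, time in s.
With the tool pointing down it reaches from about 0.25 to 0.725 m from the base axis. Payload 9.7 kg.
Tool frame: the origin (TCP) lies on the centre line of the jaws, within the pads' length; the fingertips stand 25 mm ahead of it and the grasp point (between the pads) lies 6 mm ahead of it; x points along the fingers, z is the direction in which the jaws open and shut, and the axes are right-handed (so a half turn about x gives the same grasp; the last joint's range is limited). The gripper opens to 85 mm and grips with 20 to 120 N. Pads are 22 mm wide; open, the fingers measure 114 mm over their backs; the gripper's body (76 mm by 85 mm) begins 54 mm behind the grasp point. The pads swing forward as they close: fully open they stand 13 mm farther back than shut.
Start: joints at [1.106, 0.087, 0.176, 1.66, 0, 1.571], TCP at [0.247, 0.492, 0.256] pointing down, gripper open.
Joint ranges: [-3.13, 3.13], [-0.85, 1.81], [-1.15, 1.24], [-2.2, 2.28], [-1.44, 1.52], [-3.14, 3.14]. Speed limits (rad/s): [2.22, 2.22, 2.57, 3.14, 3.14, 3.14].

## Interface

Orientations are given as a unit quaternion [w, x, y, z].
In Python, from plant import robot, vision, spotter gives the robot as it stands.
- The arm moves only by the shell command python3 -m jog 'ROWS'. ROWS is JSON, a list that holds one entry, the list of rows, each a list of 7 numbers: the shift along the tool's x, y, z in mm, then the turn, a rotation vector about the tool's x, y, z in rad, then the opening, from 0 (shut) to 1 (fully open). A call has 1 to 20 rows; each row is the pose to reach, as a shift and turn from the pose commanded when the call began, along the tool's axes at that moment; what a row does not reach only later rows make up. A row lasts 1/8 s, in which the tool goes at most 62.5 mm and 10.7 degrees, less where a joint would pass 70% of its speed; a pose out of reach is approached as far as the arm can. A call with a gripper value outside its range is refused whole. The fingers move at their own pace and stop on an object; the grip force is fixed at half the most. Time passes only in rows, so rows that repeat a pose let the fingers close. It gives the time, the measured TCP pose, the force and the opening at its end, in the units of the state.
- robot.state(): the state, without advancing time (a new reading comes with each control period).
- vision.capture(name): name is "side" or "top"; returns the picture (480x640x3 uint8, blue, green, red); there is no depth.
- vision.camera_params(name): a dict with "vertical_fov" (degrees; the focal length in pixels is half the picture's height over the tangent of half this angle, whatever the lens; pixels are square), "cx", "cy" (the principal point, pixels), "position" and "rotation" of the camera in the world. Camera axes: x right, y up, looking along -z (the intrinsics and any distortion apply to the point x, -y, -z); pixel columns grow to the right and rows downward; lengths in m; the calibration is good to about 2 mm. A picture is of the moment at which its call begins. camera_params takes no time and is no camera call.
- robot.finish_job(): hands the job in, once; it reports no verdict.
Trained networks look in the newest picture that a camera, given by its name, has taken for a name from the list of things; names that differ only in an ending like _2 or _b are one class to them, and where a whole thing is asked for, a point or a joint stands for the part that bears it (a point fixed in the world has none). Each returns a list of dicts, best first, with "p" (0 to 1); they miss things now and then, are a little off and sometimes report something else, mostly with a low value. They report only what shows in the picture. A call takes as long as a camera call. They do not tell look-alikes from the thing itself.
- spotter.look_for(label, camera): "centre" ([column, row] in pixels, amid what is visible of it).
- spotter.trace(label, camera): "pixels" (480x640 bool, what is visible of it) and "centre" ([column, row] in pixels, amid what is visible of it).
The state is a dict: "time_s": time; "joint_positions": joint angles; "qd": joint speeds; "joint_efforts": joint torques, N m; "tool_pos": TCP position; "ee_rot": TCP orientation; "contact_force": force on the tool from outside, world axes, zero at the start; "ft_torque": the same for the moment, N m; "width": finger opening in m.
Only numpy, scipy, OpenCV 4.12 (cv2) and the standard library are available. Lean on these libraries where they do the work, as an engineer would, in place of code of your own. Each camera call takes 0.05 s, during which the arm holds its last target. There are 200 camera calls.

## Task

Someone wants to inspect the culture in the petri dish: swing the arm of the bench magnifier round by its upright knob until the lens stands centred above the dish, rather than above the coverslip box or the little jar, and let go; the stiff arm stays where it is left. Leave the dish lying where it is.

Things in the scene. Friction and masses are not known exactly. Their poses are not given: they have to be found in the camera images.
- column_axis (a point): Bench magnifier: a round grey foot (124 mm across, fixed to the worktop) with an upright steel column. This point lies on the column's vertical axis, about which the arm swings, at the arm's mid-height, 125 mm above the worktop. The column's top ends 18 mm above this point.
- lens_centre (a point): Centre of the magnifier's round clear lens (in a black ring 84 mm across, 12 mm thick) on the swinging arm, 180 mm from the column's axis and 125 mm above the worktop. Lens, arm bar and knob lie in one straight line out from the column.
- knob_centre (a point): Centre of the upright black round knob (16 mm diameter, free for the 40 mm of its height) that stands on top of the arm's outer end, 230 mm from the column's axis, beyond the lens. This point is half-way up the knob, 155 mm above the worktop; the knob's top is at 175 mm, the ring and arm below it reach up to 131 mm. It does not turn by itself on the arm.
- magnifier_arm (a joint): Swing of the magnifier's arm about the column's vertical axis, rad, limits -1.3 to 1.3, growing counter-clockwise seen from above. A friction hinge: needs about 1.5 N sideways at the knob to move, and stays where it is released.
- dish_centre (a point): Centre of the petri dish: a flat, round, clear-walled dish, 72 mm across and 15 mm high, lying loose on the worktop about 180 mm from the column's axis (within 12 mm), so that the lens can come above it. This point is half-way up (7.5 mm above the worktop). A square coverslip box (32 mm, 21 mm high) and a small round jar (36 mm across, 50 mm high) lie at the same distance in other directions; which lies where changes. All pass well below the lens.
There are look-alikes about, which are no part of the job. What is shaped like the part that bears dish_centre but blue or green is not meant.

How it is judged:
At the end, for the whole second after the job is handed in: The lens's centre stands above the dish's centre to within 20 mm seen from above, the arm is at rest and released (horizontal distance between lens_centre and dish_centre below 0.02 m and velocity of joint magnifier_arm between -0.03 and 0.03 rad/s); the robot touches nothing.
It fails at once if the petri dish is pushed more than 15 mm from where it lay (distance of dish_centre from where it was at the start of the episode above 0.015 m).
It also fails if it takes over 32 s, if anything falls off the work surface, if the arm or the gripper's body presses on something with over 40 N, if the wrist force passes 120 N, or if a joint passes its speed limit or range.

## Working session

There is one attempt and no reset: what is moved stays moved. The work goes in short steps, Python scripts to look and compute and a shell command to move; the robot and the scene stay as the last step left them, time stands still between calls to the robot, and variables do not carry over. Pictures are saved under pics/ and viewed, about 8 in all and at most 12, crops included, and the job is handed in when it is done.

```bash
mkdir -p pics
cat > h.py <<'E'
import numpy as np, cv2
from plant import robot, vision, spotter
def ray(cam,px):
    c=vision.camera_params(cam); f=240/np.tan(np.radians(c["vertical_fov"])/2)
    R=np.array(c["rotation"]); 
    d=np.array([(px[0]-c["cx"])/f,-(px[1]-c["cy"])/f,-1.]); return np.array(c["position"]),R@d
def atz(cam,px,z):
    p,d=ray(cam,px); return p+d*(z-p[2])/d[2]
def proj(cam,P):
    c=vision.camera_params(cam); f=240/np.tan(np.radians(c["vertical_fov"])/2)
    q=np.array(c["rotation"]).T@(np.array(P)-c["position"]); return [c["cx"]-f*q[0]/q[2],c["cy"]+f*q[1]/q[2]]
E
python3 - <<'E'
from h import *
for c in("top","side"):
    print(vision.camera_params(c)); cv2.imwrite(f"pics/{c}0.png",vision.capture(c))
    for l,z in(("column_axis",.125),("lens_centre",.125),("knob_centre",.155),("dish_centre",.0075)):
        for r in spotter.look_for(l,c)[:4]: print(c,l,round(r["p"],2),np.round(r["centre"]),atz(c,r["centre"],z).round(3))
print(robot.state())
E
```

```text
{'vertical_fov': 50.842725376996874, 'cx': 322.99563790641014, 'cy': 238.93098330758576, 'position': array([0.39910491, 0.01532524, 0.94553958]), 'rotation': array([ 0.72154031,  0.07786086, -0.0762234 , -0.68374503])}Traceback (most recent call last):
  File "<stdin>", line 5, in <module>
  File "h.py", line 8, in atz
    p,d=ray(cam,px); return p+d*(z-p[2])/d[2]
        ~~~^^^^^^^^
  File "h.py", line 6, in ray
    d=np.array([(px[0]-c["cx"])/f,-(px[1]-c["cy"])/f,-1.]); return np.array(c["position"]),R@d
                                                                                           ~^~
ValueError: matmul: Input operand 1 has a mismatch in its core dimension 0, with gufunc signature (n?,k),(k,m?)->(n?,m?) (size 3 is different from 4)
```

View pics/top0.png

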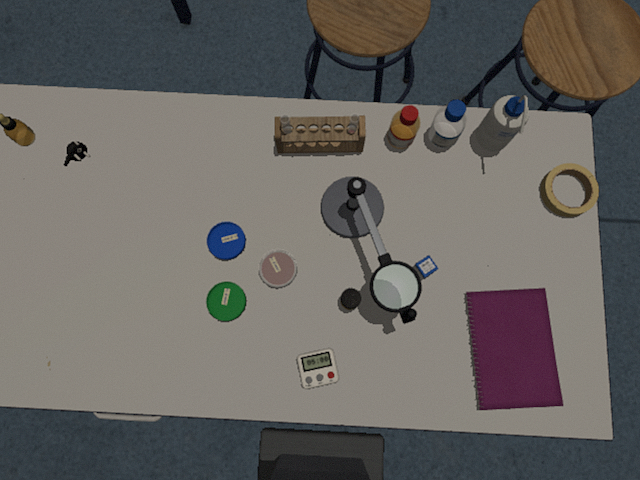

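Top view: the clear dish is at (278,268). Its look-alikes are a blue one at (227,241) and a green one at (227,301). The jar is at (350,298), the box at (427,267), the lens at (395,286), the knob at (408,315) and the column top at (357,187). The rotation is given as a quaternion, so I'll fix the helper.

```bash
sed -i 's/np.array(c\["rotation"\])/Rot(c["rotation"])/; 1i from scipy.spatial.transform import Rotation\ndef Rot(q): return Rotation.from_quat(np.roll(q,-1)).as_matrix()' h.py
python3 - <<'E'
from h import *
for c in("top","side"):
    print(vision.camera_params(c)); im=vision.capture(c); cv2.imwrite(f"pics/{c}1.png",im)
    for l,z in(("column_axis",.125),("lens_centre",.125),("knob_centre",.155),("dish_centre",.0075)):
        for r in spotter.look_for(l,c)[:4]: print(c,l,round(r["p"],2),np.round(r["centre"]),atz(c,r["centre"],z).round(3))
    if c=="top": cv2.imwrite("pics/crop1.png",cv2.resize(im[170:330,200:450],None,fx=3,fy=3))
print(robot.state())
for n,p,z in(("dish",(278,268),.0075),("colTop",(357,187),.143),("lens",(395,286),.125),("knobtop",(408,315),.165)): print(n,atz("top",p,z).round(3))
E
```

```text
{'vertical_fov': 50.842725376996874, 'cx': 322.99563790641014, 'cy': 238.93098330758576, 'position': array([0.39910491, 0.01532524, 0.94553958]), 'rotation': array([ 0.72154031,  0.07786086, -0.0762234 , -0.68374503])}
top column_axis 0.87 [369. 229.] [ 0.602 -0.053  0.125]
top lens_centre 0.72 [385. 276.] [ 0.525 -0.083  0.125]
top knob_centre 0.97 [388. 279.] [ 0.516 -0.084  0.155]
top knob_centre 0.53 [369. 229.] [ 0.594 -0.051  0.155]
top dish_centre 0.87 [225. 300.] [0.482 0.199 0.007]
top dish_centre 0.76 [225. 239.] [0.596 0.21  0.007]
top dish_centre 0.57 [274. 268.] [0.547 0.111 0.007]
{'vertical_fov': 57.653969904242786, 'cx': 318.6851341186887, 'cy': 249.36653276531413, 'position': array([0.3685761 , 0.77128945, 0.45352226]), 'rotation': array([-0.13005718, -0.08353964,  0.55196541,  0.81941469])}
side column_axis 0.89 [299. 261.] [0.631 0.067 0.125]
side lens_centre 0.78 [374. 239.] [ 0.519 -0.092  0.125]
side knob_centre 0.64 [370. 240.] [ 0.511 -0.004  0.155]
side dish_centre 0.7 [290. 360.] [0.596 0.208 0.008]
side dish_centre 0.55 [360. 366.] [0.482 0.187 0.007]
{'time_s': 0.6, 'joint_positions': array([ 1.10598996e+00,  8.68952948e-02,  1.75931640e-01,  1.65979197e+00,
       -2.19455980e-05,  1.57083506e+00]), 'qd': array([-0.00096483,  0.00056919, -0.00075148, -0.00017251, -0.0010048 ,
        0.00031615]), 'joint_efforts': array([-5.52407037e-04, -5.19820118e+01,  4.64692497e+01,  1.09467634e-03,
        3.93358630e-05, -8.43721551e-06]), 'tool_pos': array([0.24654704, 0.49165622, 0.25630301]), 'ee_rot': array([ 0.60173975, -0.37138687,  0.60170711,  0.37138878]), 'contact_force': array([ 0.83566031,  0.90614915, -0.59785223]), 'ft_torque': array([-0.01352279, -0.0402651 , -0.0201838 ]), 'width': 0.08513246842956436}
dish [0.547 0.105 0.007]
colTop [ 0.669 -0.03   0.143]
lens [ 0.509 -0.099  0.125]
knobtop [ 0.46  -0.115  0.165]
```

View pics/side1.png

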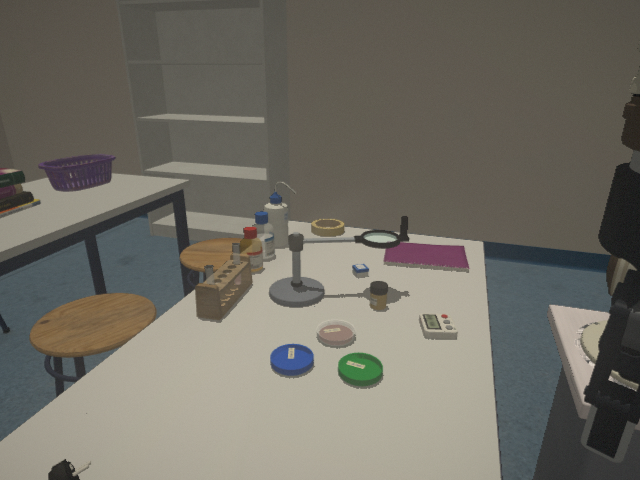

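View pics/crop1.png

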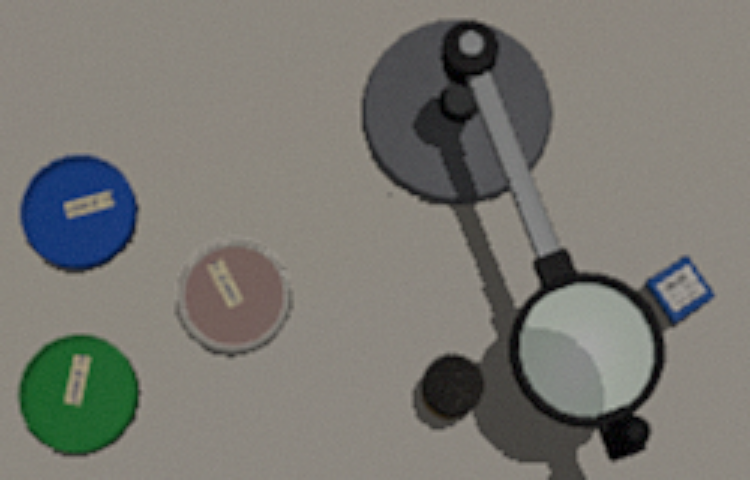

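```bash
cat > fit.py <<'E'
from h import *
from scipy.optimize import least_squares
def fit(obs,dish):
    # obs: (cam,px,radius along arm,z)
    def P(p,r,z): return [p[0]+r*np.cos(p[2]),p[1]+r*np.sin(p[2]),z]
    f=lambda p: np.concatenate([np.subtract(proj(c,P(p,r,z)),px) for c,px,r,z in obs])
    s=least_squares(f,[.67,-.03,3.5],loss="soft_l1",x_scale=[.1,.1,1])
    print("fit",s.x.round(4),"res px",f(s.x).round(1))
    g=lambda d: np.concatenate([np.subtract(proj(c,[*d,.0075]),px) for c,px in dish])
    d=least_squares(g,[.55,.1]); print("dish",d.x.round(4),g(d.x).round(1))
    v=d.x-s.x[:2]; a=np.arctan2(v[1],v[0])
    print("dish r",np.hypot(*v).round(4),"angle",a.round(3),"swing",(a-s.x[2]).round(3),
     "knob",np.round(P(s.x,.23,0),4),"knob goal",(s.x[:2]+.23*np.array([np.cos(a),np.sin(a)])).round(4),
     "lens err",np.hypot(*(np.array(P(s.x,.18,0)[:2])-d.x)).round(4))
    return s.x,a
E
python3 - <<'E'
from fit import *
fit([("top",(357,184),0,.143),("top",(352,207),0,.008),("top",(396,286),.18,.131),("top",(411.3,314),.23,.175),
 ("side",(297,291),0,.01),("side",(296,236),0,.143),("side",(380,239),.18,.125),("side",(404,217),.23,.175)],
 [("top",(278,268.7)),("side",(336,333))])
s=robot.state(); print(Rot(s["ee_rot"]).round(3))
E
```

```text
fit [ 0.6734 -0.0291  3.5405] res px [-0.3  0.3 -0.1 -0.2 -0.7  0.3  0.3 -0.3 -0.5 -1.5 -0.3 -3.3  0.2 -0.4
  1.  -1.3]
dish [0.5454 0.1048] [-0.2 -0.   0.1 -0.3]
dish r 0.1852 angle 2.334 swing -1.207 knob [ 0.4614 -0.1184  0.    ] knob goal [0.5145 0.1372] lens err 0.2073
[[ 0.    -0.894  0.448]
 [ 0.     0.448  0.894]
 [-1.    -0.     0.   ]]
```

Fit is consistent to within about 1–3 px. The dish candidates were clear (278,269), blue (227,241) and green (227,301), and the crop confirms the clear one. I'll move above the knob with the jaws tangential to the swing.

```bash
python3 -m jog '[[[0,-25,-24,-0.05,0,0,1],[0,-60,-58,-0.12,0,0,1],[0,-100,-96,-0.19,0,0,1],[0,-140,-135,-0.26,0,0,1],[0,-180,-174,-0.33,0,0,1],[0,-220,-212,-0.4,0,0,1],[0,-260,-251,-0.48,0,0,1],[0,-300,-290,-0.55,0,0,0.9],[0,-340,-328,-0.62,0,0,0.8],[0,-380,-367,-0.7,0,0,0.7],[0,-420,-405,-0.78,0,0,0.6],[0,-450,-434,-0.83,0,0,0.6],[0,-465,-449,-0.863,0,0,0.6],[0,-465,-449,-0.863,0,0,0.6],[0,-465,-449,-0.863,0,0,0.6],[0,-465,-449,-0.863,0,0,0.6]]]'
python3 - <<'E'
from h import *
s=robot.state(); R=Rot(s["ee_rot"]); print(s["joint_positions"].round(3),s["tool_pos"].round(4),"\n",R.round(3),s["width"])
print("tool shift mm",(1e3*R.T@(np.array([.4614,-.1184,.168])-s["tool_pos"])).round(1))
im=vision.capture("side");cv2.imwrite("pics/s2.png",im)
E
```

```text
time_s: 2.6
tool_pos: [0.4608, -0.1173, 0.2565]
ee_rot: [-0.391, 0.589, -0.391, -0.589]
contact_force: [-0.3, 0.1, -0.3]
width: 0.0513
[-2.49e-01 -9.10e-02 -1.00e-03  1.66e+00  0.00e+00 -6.48e-01] [ 0.4608 -0.1173  0.2565] 
 [[ 0.    -0.921 -0.388]
 [-0.    -0.388  0.921]
 [-1.    -0.    -0.   ]] 0.051323993066106584
tool shift mm [88.5 -0.1 -1.2]
```

View pics/s2.png

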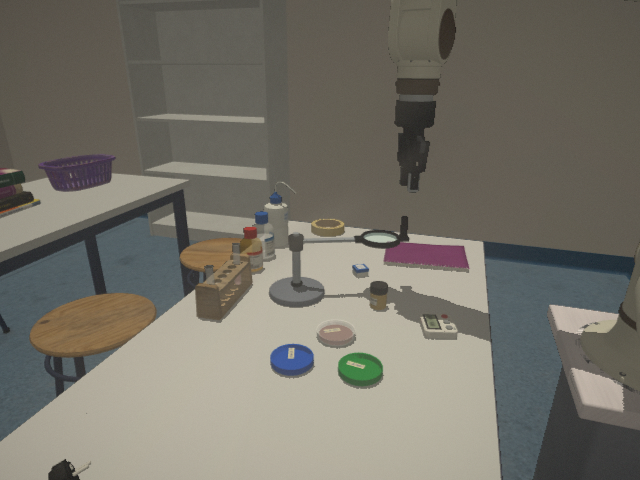

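The tips are at (413,190), above the knob top at (404,217). I'll check that offset against the projection before going down.

Run:
```python
from h import *
for z in(.225,.24,.175): print(z,np.round(proj("side",[.461,-.118,z])))
cv2.imwrite("pics/t2.png",cv2.resize(vision.capture("top")[230:390,320:500],None,fx=3,fy=3))
```

```text
0.225 [407. 193.]
0.24 [408. 185.]
0.175 [405. 216.]
```

View pics/t2.png

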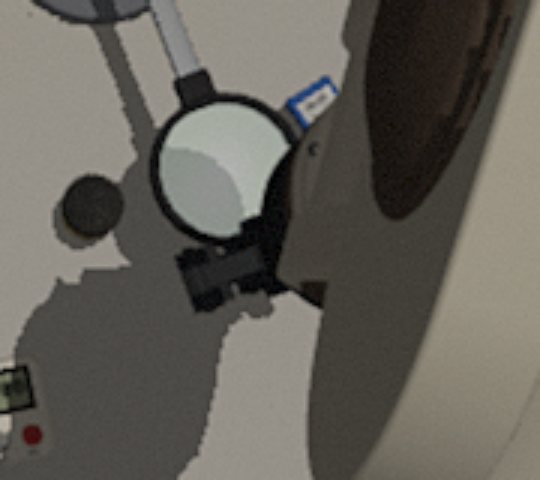

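The projection agrees, since the visible tip is the nearer finger. Going down and closing loosely round the knob.

```bash
python3 -m jog '[[[15,0,-0.5,0,0,0,0.6],[30,0,-1,0,0,0,0.6],[45,0,-1,0,0,0,0.6],[60,0,-1,0,0,0,0.6],[75,0,-1,0,0,0,0.6],[88,0,-1,0,0,0,0.6],[88,0,-1,0,0,0,0.3],[88,0,-1,0,0,0,0.3],[88,0,-1,0,0,0,0.3],[88,0,-1,0,0,0,0.3]]]'
python3 - <<'E'
from h import *
s=robot.state(); print(s["joint_positions"].round(3),s["tool_pos"].round(4),s["width"],s["contact_force"])
cv2.imwrite("pics/s3.png",cv2.resize(vision.capture("side")[130:290,320:500],None,fx=3,fy=3))
# arc plan: relative rows for tool frame at start
R=Rot(s["ee_rot"]);c=np.array([.6734,-.0291]);p0=s["tool_pos"]
a0=np.arctan2(*(p0[:2]-c)[::-1]);r=np.hypot(*(p0[:2]-c));print(a0,r)
for th in np.arange(0.06,1.21,.06):
    a=a0-th; d=np.r_[c+.23*np.array([np.cos(a),np.sin(a)]),p0[2]]-p0
    print(th.round(3),(1e3*R.T@d).round(0))
E
```

```text
time_s: 3.95
tool_pos: [0.4615, -0.1191, 0.1687]
ee_rot: [-0.391, 0.589, -0.391, -0.589]
contact_force: [-0.4, 1.7, -0.1]
width: 0.0253
[-0.253 -0.104 -0.183  1.491 -0.    -0.651] [ 0.4615 -0.1191  0.1687] 0.025282816188733667 [-0.37222255  1.68124067 -0.09877639]
-2.7397812541944124 0.23019654770591508
0.06 [-0. -1. 14.]
0.12 [-0. -2. 28.]
0.18 [-0. -4. 41.]
0.24 [-0. -7. 55.]
0.3 [ -0. -10.  68.]
0.36 [ -0. -15.  81.]
0.42 [ -0. -20.  94.]
0.48 [ -0. -26. 106.]
0.54 [ -0. -33. 118.]
0.6 [ -0. -40. 130.]
0.66 [ -0. -48. 141.]
0.72 [ -0. -57. 152.]
0.78 [ -0. -66. 162.]
0.84 [ -0. -76. 172.]
0.9 [ -0. -87. 180.]
0.96 [ -0. -98. 189.]
1.02 [  -0. -109.  196.]
1.08 [  -0. -121.  203.]
1.14 [  -0. -133.  209.]
1.2 [  -0. -146.  215.]
```

View pics/s3.png

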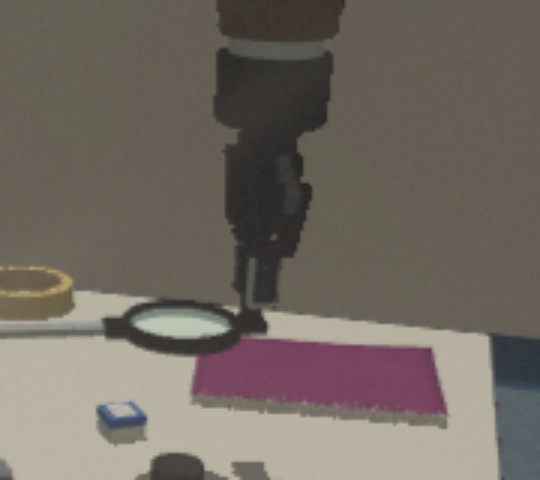

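The knob is between the fingers, with no hard contact. Swinging the first half along the arc, jaws turning with it.

```bash
python3 -m jog '[[[0,0,7,0.03,0,0,0.3],[0,-1,14,0.06,0,0,0.3],[0,-2,28,0.12,0,0,0.3],[0,-4,41,0.18,0,0,0.3],[0,-7,55,0.24,0,0,0.3],[0,-10,68,0.3,0,0,0.3],[0,-15,81,0.36,0,0,0.3],[0,-20,94,0.42,0,0,0.3],[0,-26,106,0.48,0,0,0.3],[0,-33,118,0.54,0,0,0.3],[0,-40,130,0.6,0,0,0.3],[0,-48,141,0.66,0,0,0.3],[0,-57,152,0.72,0,0,0.3],[0,-66,162,0.78,0,0,0.3],[0,-76,172,0.84,0,0,0.3],[0,-87,180,0.9,0,0,0.3],[0,-92,185,0.93,0,0,0.3],[0,-92,185,0.93,0,0,0.3]]]'
python3 - <<'E'
from h import *
s=robot.state(); print(s["joint_positions"].round(3),s["tool_pos"].round(4))
cv2.imwrite("pics/s4.png",vision.capture("side"))
R=Rot(s["ee_rot"]);c=np.array([.6734,-.0291]);p0=s["tool_pos"]
a0=np.arctan2(*(p0[:2]-c)[::-1])%(2*np.pi);print(a0, "to go",a0-2.334)
for th in np.arange(0.05,.36,.05):
    a=a0-th; d=np.r_[c+.23*np.array([np.cos(a),np.sin(a)]),p0[2]]-p0
    print(th.round(3),(1e3*R.T@d).round(0))
E
```

```text
time_s: 6.25
tool_pos: [0.4745, 0.0874, 0.1683]
ee_rot: [0.614, -0.351, 0.614, 0.351]
contact_force: [-0.4, -0.1, 0.0]
width: 0.0256
[ 0.182 -0.089 -0.17   1.49   0.     0.713] [0.4745 0.0874 0.1683]
2.6116442669192255 to go 0.2776442669192254
0.05 [ 0. -1. 11.]
0.1 [ 0. -2. 23.]
0.15 [ 0. -3. 34.]
0.2 [ 0. -5. 46.]
0.25 [ 0. -8. 57.]
0.3 [  0. -11.  68.]
0.35 [  0. -14.  79.]
```

View pics/s4.png

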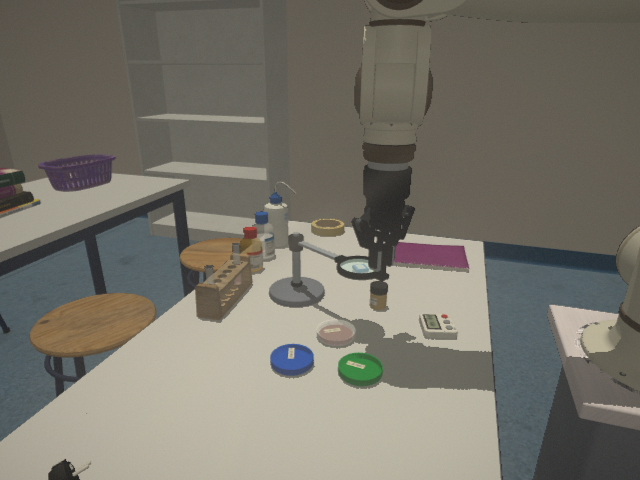

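The lens is now at (361,267). I'll compare that with where it should be.

Run:
```python
from h import *
c=np.array([.6734,-.0291])
for a in np.arange(2.55,3.3,.1):
    u=np.array([np.cos(a),np.sin(a)]); print(a.round(2),np.round(proj("side",[*(c+.18*u),.125])),np.round(proj("side",[*(c+.23*u),.175])))
print(np.round(proj("side",[.4745,.0874,.145])))
im=vision.capture("top");cv2.imwrite("pics/t5.png",np.hstack([cv2.resize(im[170:370,230:430],None,fx=2,fy=2),cv2.resize(vision.capture("side")[200:330,320:450],(400,400))]))
```

```text
2.55 [354. 269.] [375. 252.]
2.65 [361. 267.] [384. 249.]
2.75 [367. 264.] [392. 245.]
2.85 [372. 261.] [398. 241.]
2.95 [376. 257.] [403. 238.]
3.05 [379. 254.] [406. 234.]
3.15 [381. 251.] [409. 230.]
3.25 [382. 248.] [409. 226.]
[380. 266.]
```

View pics/t5.png

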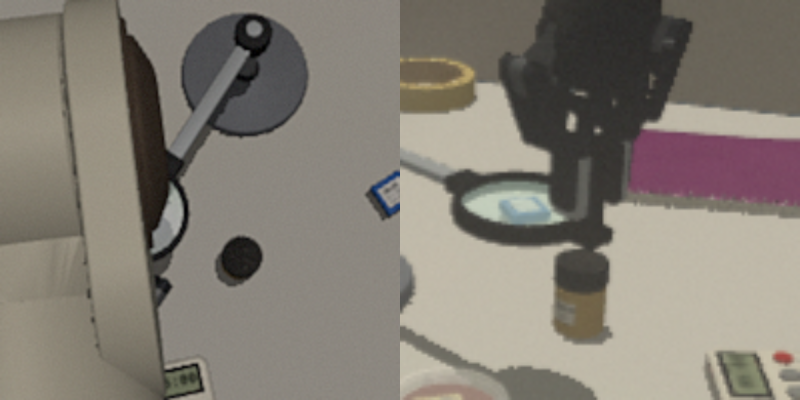

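The lens position matches an arm angle of about 2.64, so the knob follows with a small lag of about 0.03 rad. Finishing the swing with the lag allowed for, then opening and lifting.

```bash
python3 -m jog '[[[0,0,6,0.025,0,0,0.3],[0,-1,17,0.075,0,0,0.3],[0,-2,28,0.125,0,0,0.3],[0,-4,40,0.175,0,0,0.3],[0,-6,51,0.225,0,0,0.3],[0,-8,60,0.265,0,0,0.3],[0,-10,66,0.29,0,0,0.3],[0,-11,68,0.3,0,0,0.3],[0,-11,68,0.3,0,0,0.3],[0,-11,68,0.3,0,0,0.3],[0,-11,68,0.3,0,0,0.6],[0,-11,68,0.3,0,0,0.6],[0,-11,68,0.3,0,0,0.6],[0,-11,68,0.3,0,0,0.6],[-20,-11,68,0.3,0,0,0.6],[-40,-11,68,0.3,0,0,0.6],[-60,-11,68,0.3,0,0,0.6],[-80,-11,68,0.3,0,0,0.6],[-110,-11,68,0.3,0,0,0.6],[-110,-11,68,0.3,0,0,0.6]]]'
python3 - <<'E'
from h import *
s=robot.state();print(s["tool_pos"].round(4),Rot(s["ee_rot"]).round(2))
E
```

```text
time_s: 8.9
tool_pos: [0.519, 0.1403, 0.2805]
ee_rot: [0.661, -0.255, 0.658, 0.255]
contact_force: [-0.6, 0.2, -0.7]
width: 0.0509
[0.519  0.1403 0.2805] [[ 0.   -0.67  0.74]
 [ 0.    0.74  0.67]
 [-1.   -0.    0.  ]]
```

Backing off to clear the top camera's view.

```bash
python3 -m jog '[[[0,30,0,0,0,0,0.6],[0,70,0,0,0,0,0.6],[0,115,-5,0,0,0,0.6],[0,160,-10,0,0,0,0.6],[0,205,-15,0,0,0,0.6],[0,250,-20,0,0,0,0.6],[0,295,-25,0,0,0,0.6],[0,340,-25,0,0,0,0.6],[0,370,-25,0,0,0,0.6],[0,370,-25,0,0,0,0.6]]]'
python3 - <<'E'
from h import *
im=vision.capture("top");s=vision.capture("side")
cv2.imwrite("pics/e6.png",np.hstack([cv2.resize(im[170:350,200:400],(600,540)),np.zeros((540,0,3),np.uint8)]))
cv2.imwrite("pics/e6s.png",cv2.resize(s[210:390,250:450],(600,540)))
E
```

```text
time_s: 10.15
tool_pos: [0.2494, 0.3977, 0.2772]
ee_rot: [0.659, -0.257, 0.659, 0.256]
contact_force: [0.5, -0.3, 0.3]
width: 0.0513
```

View pics/e6.png

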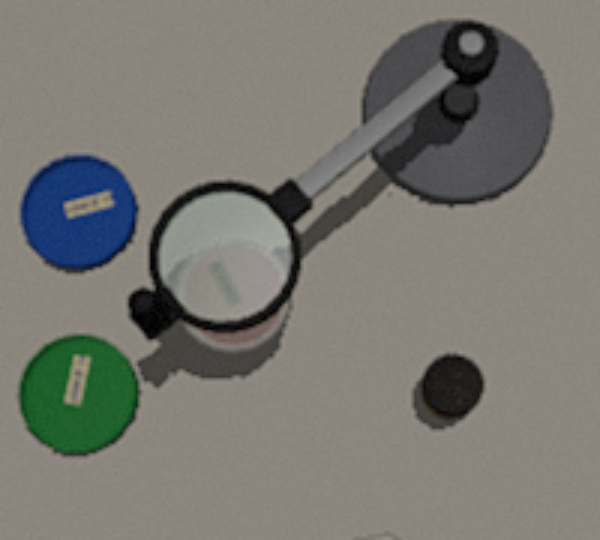

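View pics/e6s.png

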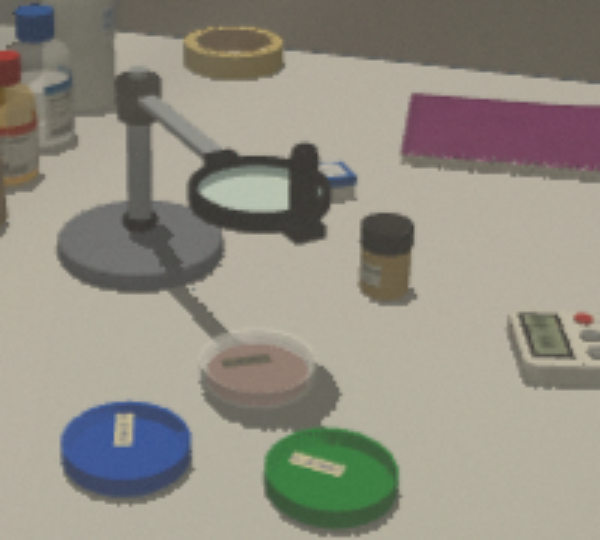

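The lens is at (275,255) in the top view and (336,274) in the side view. The dish is unmoved. Computing the remaining error.

Run:
```python
from fit import *
fit([("top",(357,184),0,.143),("top",(352,207),0,.008),("top",(275,255),.18,.131),("top",(247.3,271),.23,.175),
 ("side",(297,291),0,.01),("side",(336.3,274.3),.18,.125),("side",(351.3,259.3),.23,.175)],
 [("top",(278,268.7)),("side",(336,333))])
print(atz("top",(275,255),.131),atz("side",(336.3,274.3),.125))
```

```text
fit [ 0.6733 -0.0296 -3.9459] res px [-0.1  0.3  0.1 -0.1 -0.5 -0.  -0.4 -0.5 -0.4 -1.5  0.3 -0.4  0.6 -1.4]
dish [0.5454 0.1048] [-0.2 -0.   0.1 -0.3]
dish r 0.1855 angle 2.332 swing 6.278 knob [0.5138 0.1361 0.    ] knob goal [0.5147 0.137 ] lens err 0.0056
[0.54849605 0.09927049 0.131     ] [0.54844515 0.10202779 0.125     ]
```

Error is about 5.6 mm, nearly all radial and so not adjustable. It is well inside the 20 mm limit, so I'm handing in.

```bash
python3 -c "
from plant import robot
print(robot.finish_job())"
```

```text
the job is handed in; nothing more can be done
None
```

I swung the magnifier about 1.2 rad by its knob, held loosely between the fingers, until the lens stood over the clear dish. Then I opened the fingers, lifted off, backed the arm away and handed the job in at about 10 s.

- **Position:** the last check, using both cameras, put the lens 5.6 mm from the dish centre, against a limit of 20 mm. The swing itself was off by only about 0.005 rad. The rest is the dish lying about 5 mm farther from the column than the lens.
- **Dish:** it showed in the same place in both pictures, and the blue and green look-alikes were left alone.
- **Contact:** the robot was clear of everything, with force readings under 1 N. I did not measure that the arm was at rest with a second picture.
- **Disagreements:** the two cameras' lens positions differed by about 3 mm. The networks' early points for the knob and lens in the top view were clearly off, so I used points read from the pictures instead. No check failed.

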